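# Push the stuck plate out of the press barrel and shut it in the bin

### The arm

A 6-joint arm with a two-finger parallel gripper is mounted at the origin on the work surface. World frame = base frame: x ahead of the robot, y to its left, z up, the work surface at z = 0. Lengths are in m, angles in rad, forces in N, time in s.
With the tool pointing down it reaches from about 0.35 to 0.875 m from the base axis. Payload 4.2 kg.
Tool frame: the origin (TCP) lies at the very end of the fingers, on their centre line; the grasp point (between the pads) lies 19 mm behind it; z points along the fingers, y is the direction in which the jaws open and shut (so a half turn about z gives the same grasp; the last joint's range is limited). The gripper opens to 87 mm and grips with 3 to 60 N. Pads are 19 mm wide; open, the fingers measure 117 mm over their backs; the gripper's body (75 mm by 190 mm) begins 51 mm behind the grasp point.
Start: joints at [-0.882, 0.385, 0.008, 0, -1.194, -0.259], TCP at [0.26, -0.568, 0.223] pointing down, gripper open.
Joint ranges: [-3.14, 3.14], [-1.21, 2.06], [-1.07, 1.41], [-3.16, 2.05], [-2.99, -0.16], [-3.1, 3.1]. Speed limits (rad/s): [2.79, 2.79, 3.14, 3.14, 3.14, 3.14].

### API

Orientations are given as a unit quaternion [w, x, y, z].
In Python, from plant import arm, snapshot, workorder, readout gives the robot as it stands. Calls block until the motion is done:
- arm.goto(position, orientation): joint-space move of the TCP to a pose.
- arm.servo_line(position, rotation=None, max_speed=0.15, stop_force=None): straight line of the TCP; rotation=None keeps the orientation; max_speed is the mean speed in m/s. With stop_force (N) it stops when the force on the tool has changed by that much, and returns True; else False.
- arm.move_j(angles): joint-space move.
- arm.grip(opening, squeeze=None): opening from 0.0 (shut) to 1.0 (fully open); squeeze is the grip in N (None keeps the last); returns when the fingers have stopped.
- arm.wait(seconds).
- arm.inverse_kinematics(position, orientation): joint angles nearest the present ones, or None.
- snapshot(name): name is "scene" or "top" or "wrist"; returns a dict with "frame" (420x560x3 uint8, red, green, blue), "vfov" (degrees; the focal length in pixels is half the picture's height over the tangent of half this angle, whatever the lens; pixels are square), "cx", "cy" (the principal point, pixels), "position" and "rotation" of the camera in the world. Camera axes: x right, y down, z forward; pixel columns grow to the right and rows downward; lengths in m; the calibration is good to about 2 mm. A picture is of the moment at which its call begins. There is no depth.
A pose or a line that the arm cannot do raises arm.PlanningError and nothing moves.
- workorder.finish_job(): hands the job in, once; it reports no verdict.
Readings, each from a call of its own:
- readout.get_t(): time.
- readout.get_joint_pos(): joint angles.
- readout.get_qd(): joint speeds.
- readout.get_joint_torque(): joint torques, N m.
- readout.get_tcp_pos(): TCP position.
- readout.get_ee_rot(): TCP orientation.
- readout.get_wrist_force(): force on the tool from outside, world axes, zero at the start.
- readout.get_moment(): the same for the moment, N m.
- readout.get_finger_gap(): opening from 0.0 (shut) to 1.0 (fully open).
Only numpy, scipy, OpenCV 4.12 (cv2) and the standard library are available. Lean on these libraries where they do the work, as an engineer would, in place of code of your own. Each camera call takes 0.05 s, during which the arm holds its last target.

### The job

The steel press plate is stuck in the barrel of the hand press: take the wooden dowel off the revolving tray and push the plate with it right through the barrel, so that it comes out at the far end and falls into the open bin. Lay the dowel back flat on the revolving tray; close the bin's lid, and only when it is shut swing the latch on the bin's side fully up against it. Leave everything else where it is and keep the little sauce cup upright on the tray.

Things in the scene. Friction and masses are not known exactly. Their poses are not given: they have to be found in the camera images.
- press: Hand press, fixed: a steel barrel (open at both ends, 100 mm long, bore 48 mm, outside 54 mm, end collars up to 64 mm) strapped level in a grey cradle on a 104 x 120 mm foot; nothing on it is higher than 147 mm. Origin on the surface under the barrel's middle; x runs along the barrel the way the plate must go (to the bin), z up. The barrel's axis is 115 mm above the surface.
- sleeve_in (a point): Centre of the barrel's near mouth, where the dowel goes in (on the barrel's axis, 50 mm before its middle); axes as those of the press.
- sleeve_out (a point): Centre of the barrel's far mouth, where the plate must come out above the bin's near wall (on the axis, 50 mm past the middle); axes as those of the press.
- plate_center (a point): Centre of the stuck press plate, a steel piston 45 mm in diameter, 36 mm long, 140 g; x is its axis, along the barrel. At the start it is somewhere inside the barrel, mostly hidden. It takes 4 to 10 N of steady push on its flat back all the way and drops when its back passes the far mouth, so the dowel's end must come 20 to 30 mm out there.
- dowel_mid (a point): Middle of the wooden pusher dowel (half-way up), which lies flat on the revolving tray: 320 mm long, 100 g, both ends alike, round 20 mm ends with flat faces and in the middle a squared grip 60 mm long and 28 x 28 mm. x is along the dowel, z up at the start (one of the square grip's flats lies on the tray).
- turntable: Revolving tray (lazy Susan) of wood, 300 mm in diameter, flat top 30 mm above the work surface; its foot is fixed and the disc spins freely about the vertical through this origin (at the surface, under the disc's centre), so that it turns at a touch.
- cup_mid (a point): Middle of a small white sauce cup on the revolving tray, 52 mm across and 36 mm high; z is its upright axis.
- bin: Small pale plastic bin, fixed, open at the top, 150 (x) x 130 (y) x 70 (z) mm outside, walls and floor 3 mm; origin at the centre of its underside. Its axes run like those of the press: the -x wall stands 2 to 5 mm beyond the barrel's far mouth, the lid is hinged on the +x rim, the latch is on the +y wall (robot's side).
- bin_lid (a joint): Angle of the bin's lid, rad: 0 shut, about 1.57 upright, 1.9 fully open. It leans open past upright at the start; its hinge holds it near upright, but once pushed back towards the press to below about 1.1 it falls shut by its own weight.
- lid_edge (a point): Middle of the lid's free edge (shut: above the -x wall). The lid is a flat 150 x 130 x 6 mm panel of 120 g.
- lid_hinge (a point): Middle of the lid's hinge line, on the bin's +x rim, 70 mm above the surface; the line runs along the bin's y. Its x axis points from the lid's free edge to the hinge, in the lid's plane.
- bin_latch (a joint): Angle of the latch on the middle of the bin's +y wall, rad: 0 closed (upright against bin and lid), up to 0.7 open (leaning out to +y). A flap 44 mm wide, 50 mm tall, hinged along its lower edge 30 mm above the surface, 5 mm outside the wall; it stays where it is left, under 2 N at its upper edge moves it. Push its upper part to the bin until it stops, with the lid already shut.
- latch_tip (a point): Middle of the latch flap's upper edge, 50 mm from its hinge.
- spatula_mid (a point): Middle of a yellow silicone spatula lying on the surface, about 280 mm long and 20 mm thick (x along it). To be left alone.
- sieve_mid (a point): Middle of a plastic sieve, 198 mm across, 55 mm high, with a flat handle 115 mm long towards its -x. To be left alone.
- screw_mid (a point): Middle of the press's screw, lying on the surface: 190 mm long with a 150 mm cross handle, 32 mm high. To be left alone.
- pot_mid (a point): Middle of a terracotta pot with a seedling, 106 mm across, 82 mm high. To be left alone.
- bowl_mid (a point): Middle of a white bowl, 120 mm across, 50 mm high. To be left alone.
Not all that is in view belongs to the job. Leave any pink or yellow look-alike of the press alone.

How it is judged:
On the way, in this order (a step that is already met when the one before it is completed fails the run):
1. the dowel is lifted off the revolving tray (height (world z) of dowel_mid above 0.075 m), for 0.2 s.
2. the dowel, lying along the barrel's axis, pushes the plate inside the barrel (contact force between dowel and plate above 0.5 N and angle between the x axis of dowel_mid and the x axis of press, either way round below 0.25 rad and x of plate_center in the frame of press below 0.06 m), for 0.1 s.
3. the plate has come out and lies in the bin (x of plate_center in the frame of bin between -0.073 and 0.073 m and y of plate_center in the frame of bin between -0.063 and 0.063 m and z of plate_center in the frame of bin below 0.055 m), for 0.2 s.
4. the lid is shut (value of joint bin_lid below 0.08 rad), for 0.2 s.
5. the latch is closed after the lid (value of joint bin_latch below 0.15 rad), for 0.2 s.
At the end, for the whole second after the job is handed in: The plate lies inside the bin; the lid is shut (joint under 0.08 rad) and the latch closed (under 0.15 rad); the dowel lies flat and still on the revolving tray with its middle within 130 mm of the tray's centre; the sauce cup stands upright on the tray (all of step 3 and value of joint bin_lid below 0.08 rad and value of joint bin_latch below 0.15 rad and horizontal distance between dowel_mid and turntable below 0.13 m and height (world z) of dowel_mid between 0.038 and 0.052 m and angle between dowel_mid's own x axis and vertical between 1.45 and 1.69 rad and linear speed of dowel below 0.05 m/s and horizontal distance between cup_mid and turntable below 0.15 m and height (world z) of cup_mid above 0.04 m and angle between cup_mid's own z axis and vertical below 0.15 rad); the robot touches nothing.
It fails at once if the sauce cup is tipped over (angle between cup_mid's own z axis and vertical above 0.5 rad).
It fails at once if the spatula, sieve, press screw, pot or bowl is shifted by more than 40 mm (distance of any of spatula_mid, sieve_mid, screw_mid, pot_mid, bowl_mid from where it was at the start of the episode above 0.04 m).
It also fails if it takes over 61 s, if anything falls off the work surface, if the arm or the gripper's body presses on something with over 40 N, if the wrist force passes 120 N, or if a joint passes its speed limit or range.

## Working session

There is one attempt and no reset: what is moved stays moved. The work goes in short steps, each a Python script; the robot and the scene stay as the last script left them, time stands still between calls to the robot, and variables do not carry over. Pictures are saved under pics/ and viewed, and the job is handed in when it is done.

```bash
ls; mkdir -p pics
python3 - <<'E'
from plant import arm, snapshot, workorder, readout
import cv2,pickle
for n in ["scene","top","wrist"]:
    s=snapshot(n); cv2.imwrite(f"pics/{n}0.png",s["frame"][:,:,::-1]); pickle.dump(s,open(f"{n}0.pkl","wb"))
    print(n,s["vfov"],s["cx"],s["cy"],s["position"],s["rotation"])
print(readout.get_t(),readout.get_ee_rot())
E
```

```text
pics
scene 57.29566248705809 279.25467926535464 209.856471947434 [ 1.19373549 -0.04894625  0.76323505] [-0.30210285  0.69150352  0.60445734 -0.25531954]
top 46.73177910456198 278.107308256955 203.76157102853327 [0.2862327  0.05297984 1.61750325] [-0.04870227  0.70825964 -0.70294801  0.04313316]
wrist 61.96066457796726 277.5234126784668 212.50762727582585 [ 0.19106367 -0.59857324  0.38527167] [0.0739752  0.53502896 0.83347817 0.11655824]
0.15 [-2.47777486e-04 -2.13187278e-01  9.77010992e-01  8.03178278e-04]
```

View pics/scene0.png

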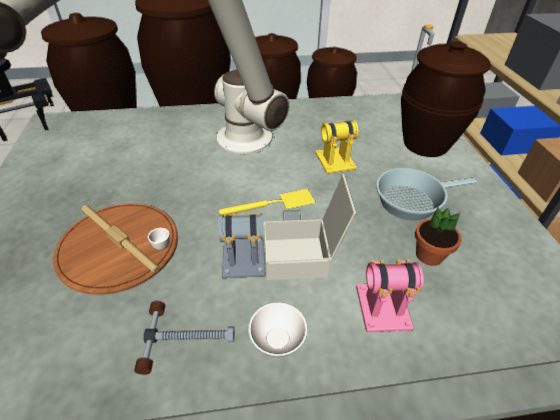

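View pics/top0.png

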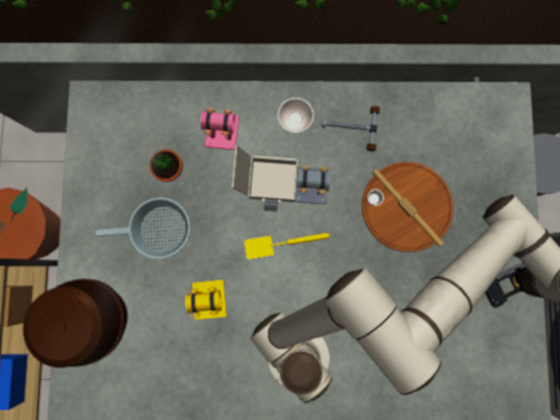

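View pics/wrist0.png

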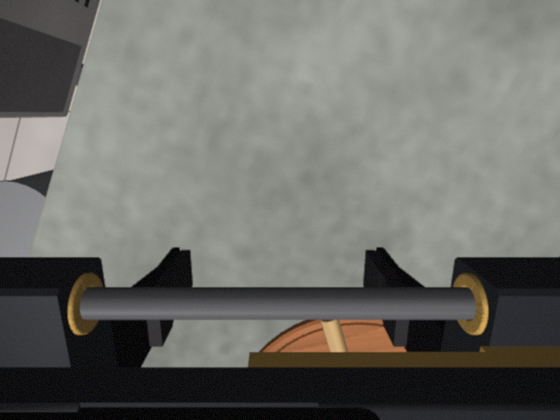

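The grey press at top (312,180) and scene (242,240) is the real one. The pink press at top (218,122) and the yellow one at (206,302) are look-alikes. The only dowel is on the tray at (408,208). The yellow spatula at (290,243) and the screw at (350,127) are the other long objects. The grey barrel's bin side points to image left (+y). Next I'll make enlarged crops.

```bash
cat > h.py <<'E'
import numpy as np, cv2, pickle
from scipy.spatial.transform import Rotation as R
from scipy.optimize import least_squares
def RT(s):
    q=np.array(s["rotation"]); return R.from_quat([q[1],q[2],q[3],q[0]]).as_matrix()
def foc(s): return s["frame"].shape[0]/2/np.tan(np.radians(s["vfov"]/2))
def proj(s,P):
    c=(np.atleast_2d(P)-s["position"])@RT(s); f=foc(s)
    return np.c_[s["cx"]+f*c[:,0]/c[:,2], s["cy"]+f*c[:,1]/c[:,2]]
def ray(s,u,v):
    d=RT(s)@np.array([(u-s["cx"])/foc(s),(v-s["cy"])/foc(s),1]); return np.array(s["position"]),d/np.linalg.norm(d)
def atz(s,u,v,z):
    o,d=ray(s,u,v); return o+d*(z-o[2])/d[2]
def crop(s,x0,y0,x1,y1,k,name):
    im=s["frame"][y0:y1,x0:x1,::-1]; im=cv2.resize(im,None,fx=k,fy=k,interpolation=cv2.INTER_CUBIC)
    for x in range((x0+9)//10*10,x1,10):
        cv2.line(im,(int((x-x0+.5)*k),0),(int((x-x0+.5)*k),5 if x%50 else 12),(0,0,255),1)
        if x%20==0: cv2.putText(im,str(x),(int((x-x0+.5)*k)-12,22),0,.4,(0,0,255),1)
    for y in range((y0+9)//10*10,y1,10):
        cv2.line(im,(0,int((y-y0+.5)*k)),(5,int((y-y0+.5)*k)),(0,0,255),1)
        if y%20==0: cv2.putText(im,str(y),(8,int((y-y0+.5)*k)+4),0,.4,(0,0,255),1)
    cv2.imwrite(name,im)
def load(n): return pickle.load(open(n+".pkl","rb"))
E
python3 - <<'E'
from h import *
t=load("top0"); s=load("scene0")
crop(t,225,140,335,215,7,"pics/tp.png")
crop(t,350,150,460,255,5,"pics/tt.png")
crop(s,200,165,360,285,5,"pics/sp.png")
crop(s,45,190,190,295,5,"pics/st.png")
E
```

```text
(no output)
```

View pics/tp.png

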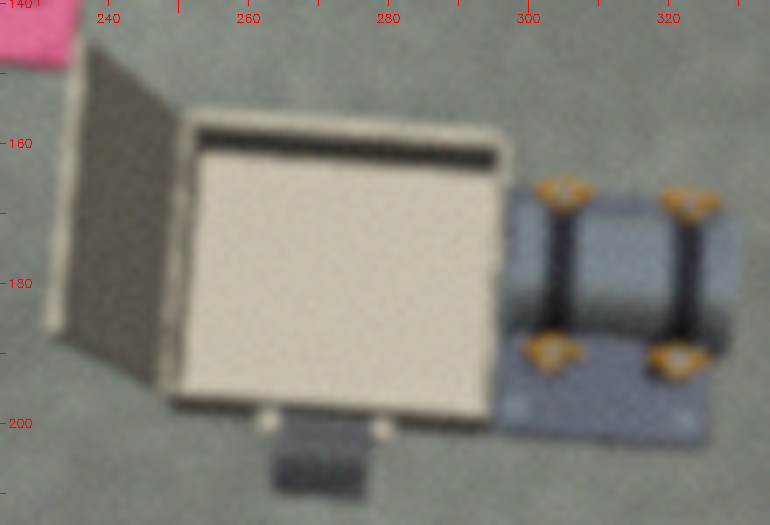

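View pics/tt.png

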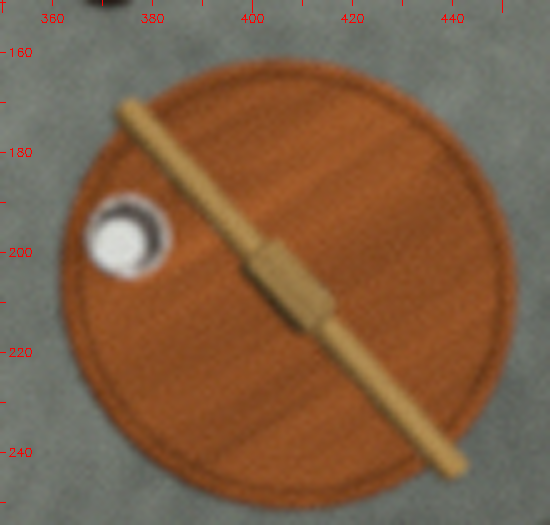

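View pics/sp.png

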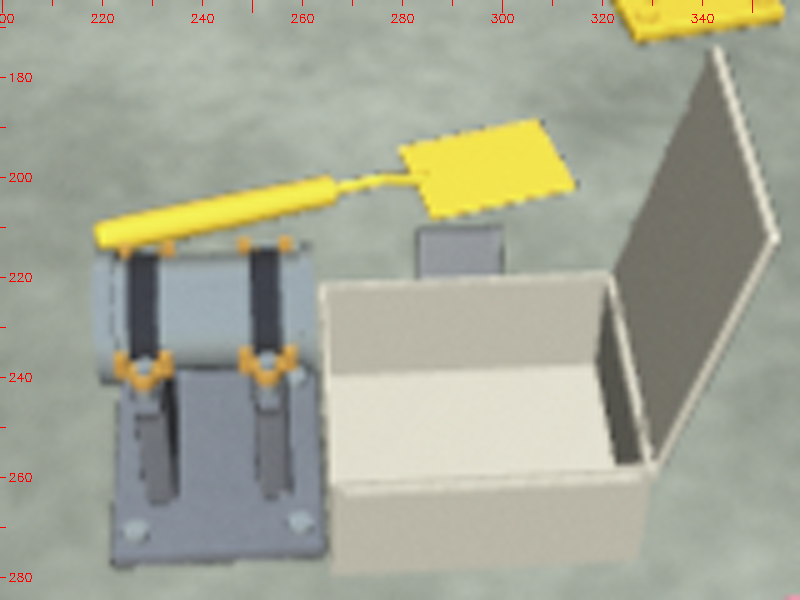

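View pics/st.png

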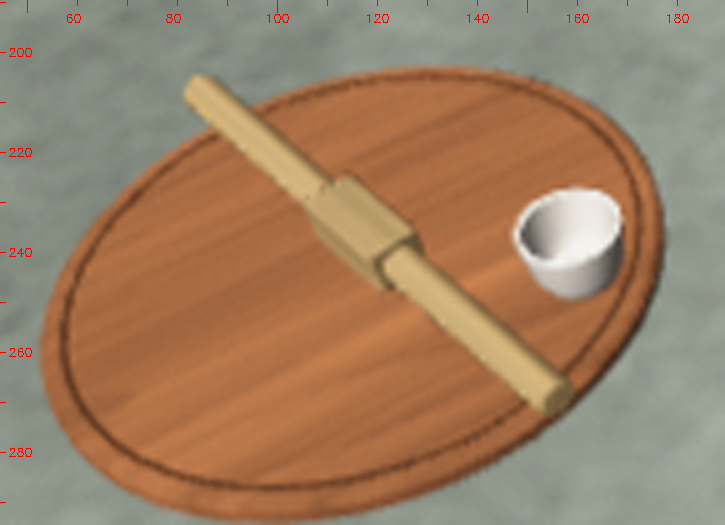

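```bash
cat > fit.py <<'E'
from h import *
t=load("top0"); s=load("scene0")
def W(p,P):
    c,n=np.cos(p[2]),np.sin(p[2]); P=np.atleast_2d(P).astype(float)
    return np.c_[p[0]+c*P[:,0]-n*P[:,1],p[1]+n*P[:,0]+c*P[:,1],P[:,2]]
a,b=.075,.065
BT=[[-a,-b,.07],[-a,b,.07],[a,b,.07],[a,-b,.07]]; bt=[[297.5,158],[295,199.5],[248.5,197.5],[251.5,155.5]]
BS=[[-a,b,.07],[a,-b,.07],[-a,-b,.07],[-a,-b,0],[a,-b,0],[a,b,.07]]; bs=[[264,221.5],[330,259],[267,263],[267,279],[327,276.5],[321,219.5]]
f=lambda p:np.r_[(proj(t,W(p,BT))-bt).ravel(),(proj(s,W(p,BS))-bs).ravel()]
r=least_squares(f,[.55,.1,1.57],loss="soft_l1"); p=r.x; 
if __name__=="__main__":
    print("bin",p); print(f(p).reshape(-1,2).round(1).tolist())
    g=lambda q:np.r_[(proj(s,W([*q,p[2]],[[-.052,-.06,0],[.052,-.06,0]]))-[[222,278],[265,276]]).ravel(),(proj(t,W([*q,p[2]],[[-.052,.06,0]]))-[[325.5,203.5]]).ravel()]
    q=least_squares(g,[.55,-.05]).x; print("press",q,g(q).round(1)); 
    d=q-p[:2]; c,n=np.cos(p[2]),np.sin(p[2]); print("press in bin",c*d[0]+n*d[1],-n*d[0]+c*d[1])
    def lid(th): return W(p,[[a-.15*np.cos(th),-b,.07+.15*np.sin(th)],[a-.15*np.cos(th),b,.07+.15*np.sin(th)]])
    l=lambda th:np.r_[(proj(s,lid(th[0]))-[[355,213],[342.5,174]]).ravel(),(proj(t,lid(th[0]))-[[235.5,145.5],[231.5,187]]).ravel()]
    th=least_squares(l,[1.7]); print("lid",th.x,l(th.x).round(1), lid(th.x[0]))
    # latch
    def lt(th): return W(p,[[x,b+.005+.05*np.sin(th),.03+.05*np.cos(th)] for x in(-.022,.022)])
    l2=lambda th:np.r_[(proj(s,lt(th[0]))-[[283.5,210],[300,210]]).ravel(),(proj(t,lt(th[0]))-[[276.5,210.5],[264,209.5]]).ravel()]
    th=least_squares(l2,[.5]); print("latch",th.x,l2(th.x).round(1),lt(th.x[0]))
    # dowel
    P=[]
    for pt,ps in (([375,171],[85,207]),):pass
    A,B=atz(t,376,171,.044),atz(t,440.5,242.5,.044); print("dowel top",A,B,(A+B)/2,np.linalg.norm(A-B),np.arctan2(*(A-B)[[1,0]]))
    A,B=atz(s,155.5,268,.044),atz(s,85,208,.044); print("dowel scene",A,B,(A+B)/2,np.linalg.norm(A-B))
    print("grip top",atz(t,408,206.3,.058))
    print("tray", atz(t,407.5,206.2,.03), atz(t,375,198.3,.066))
    for T,n in((t,"t"),(s,"s")):
        im=T["frame"][:,:,::-1].copy(); im=cv2.resize(im,None,fx=5,fy=5,interpolation=cv2.INTER_CUBIC)
        def pl(P,c): cv2.polylines(im,[((proj(T,P)+.5)*5).astype(int)],False,c,1)
        Q=[*q,p[2]]
        an=np.linspace(0,2*np.pi,40)
        for x,rr in((-.05,.032),(.05,.032),(-.05,.024),(.05,.024),(0,.027)): pl(W(Q,np.c_[0*an+x,rr*np.cos(an),.115+rr*np.sin(an)]),(0,255,0))
        pl(W(p,BT+BT[:1]),(0,0,255)); pl(W(p,np.array(BT+BT[:1])*[1,1,0]),(0,0,255))
        pl(W(Q,[[-.052,-.06,0],[.052,-.06,0],[.052,.06,0],[-.052,.06,0],[-.052,-.06,0]]),(255,0,0))
        x0,y0,x1,y1=(1125,680,1685,1080) if n=="t" else (1000,820,1800,1420)
        cv2.imwrite(f"pics/ov{n}.png",im[y0:y1,x0:x1])
E
python3 fit.py
```

```text
bin [0.57643819 0.08474168 1.5133497 ]
[[-0.6, 0.6], [-0.5, -1.4], [-0.6, -2.4], [-0.6, 0.2], [-1.2, 0.2], [0.2, -0.8], [-1.3, -1.2], [-1.0, 1.2], [0.3, 0.0], [0.2, -0.6]]
press [ 0.56116267 -0.04359454] [ 0.1  0.4 -0.1 -0.1 -0.1  0.4]
press in bin -0.12900156297890872 0.00788189093430201
lid [1.82116268] [ 0.2 -0.8  0.1 -0.6 -0.2 -1.8  0.4 -0. ] [[0.64777085 0.19298852 0.21532326]
 [0.5179853  0.20045247 0.21532326]]
latch [0.82895537] [-1.4  1.2 -1.3  0.4  0.7 -0.3 -0.5 -0.2] [[0.46849004 0.06891342 0.06378231]
 [0.4710163  0.11284084 0.06378231]]
dowel top [ 0.60278011 -0.25485944  0.044     ] [ 0.36961739 -0.45820929  0.044     ] [ 0.48619875 -0.35653437  0.044     ] 0.3093800495884415 0.7172062072798348
dowel scene [ 0.60107954 -0.249002    0.044     ] [ 0.36802756 -0.45651808  0.044     ] [ 0.48455355 -0.35276004  0.044     ] 0.3120515119901769
grip top [ 0.48471285 -0.35314037  0.058     ]
tray [ 0.488596   -0.35880148  0.03      ] [ 0.50890354 -0.24572618  0.066     ]
```

View pics/ovt.png

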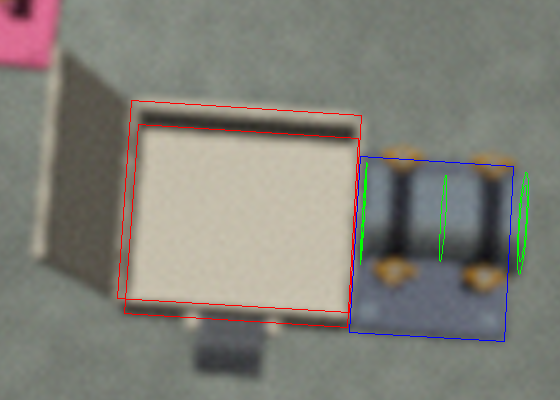

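View pics/ovs.png

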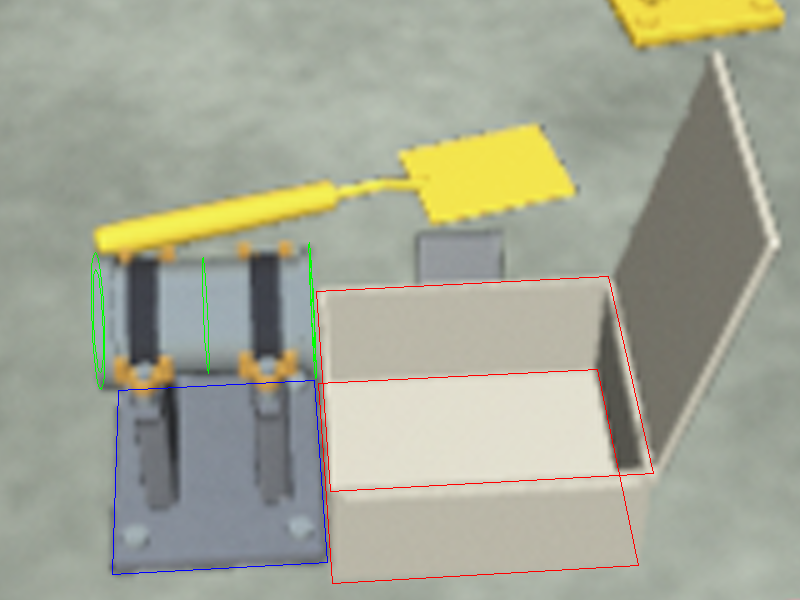

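The overlay agrees with the images to a few mm. The press axis is at x≈0.565, heading 1.513, and the dowel middle is at (0.485,−0.354) with yaw 0.72. I'll plan IK for both hand orientations, then grasp.

```bash
cat >> h.py <<'E'
def down(yaw):
    """tool down, tool x at world heading yaw"""
    x=np.array([np.cos(yaw),np.sin(yaw),0]); z=np.array([0,0,-1.]); y=np.cross(z,x)
    q=R.from_matrix(np.c_[x,y,z]).as_quat(); return [q[3],q[0],q[1],q[2]]
YAW=1.5133
E
python3 - <<'E'
from h import *
from plant import arm, readout
for k in (0,np.pi):
    for nm,P,y in (("up",[.485,-.354,.16],.72),("low",[.485,-.354,.036],.72),("pre",[.565-.0574*.225,-.0435-.998*.225,.107],YAW),("end",[.565-.0574*.083,-.0435-.083,.107],YAW),("lid",[.58,.22,.17],YAW),("latch",[.46,.09,.06],YAW)):
        j=arm.inverse_kinematics(P,down(y+k)); print(k,nm,None if j is None else np.round(j,2))
x=R.from_quat(np.array(readout.get_ee_rot())[[1,2,3,0]]).as_matrix(); print(x.round(2))
E
```

```text
0 up [-0.36  0.39 -0.14  0.   -1.03  2.65]
0 low [-0.36  0.53 -0.27  0.   -0.76  2.65]
0 pre [-0.19  0.47 -0.17  0.   -0.93 -3.01]
0 end [ 0.06  0.41 -0.27  0.   -0.89  3.02]
0 lid [ 0.62  0.42 -0.08  0.   -1.07  2.46]
0 latch [ 0.54  0.32 -0.58  0.   -0.67  2.54]
3.141592653589793 up [-0.36  0.39 -0.14  0.   -1.03 -0.49]
3.141592653589793 low [-0.36  0.53 -0.27  0.   -0.76 -0.49]
3.141592653589793 pre [-0.19  0.47 -0.17  0.   -0.93  0.13]
3.141592653589793 end [ 0.06  0.41 -0.27  0.   -0.89 -0.12]
3.141592653589793 lid [ 0.62  0.42 -0.08  0.   -1.07 -0.68]
3.141592653589793 latch [ 0.54  0.32 -0.58  0.   -0.67 -0.6 ]
[[-0.91 -0.42 -0.  ]
 [-0.42  0.91  0.  ]
 [ 0.    0.   -1.  ]]
```

Run:
```python
from h import *
from plant import arm, readout, snapshot
arm.goto([.485,-.354,.16],down(.72+np.pi)); print(readout.get_t())
s=snapshot("wrist"); cv2.imwrite("pics/w1.png",s["frame"][:,:,::-1]); pickle.dump(s,open("w1.pkl","wb"))
```

```text
1.3583
```

View pics/w1.png

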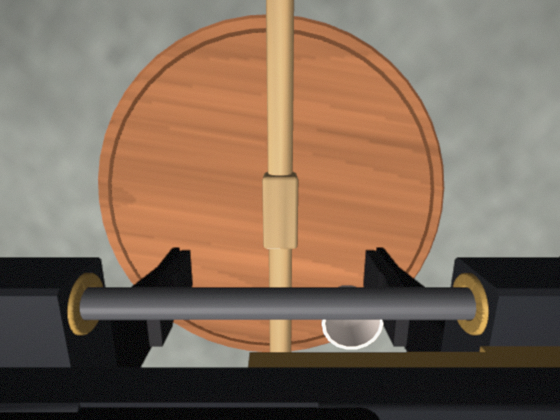

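The wrist view shows the dowel centred between the fingers, with its squared grip at columns 263–298, rows 173–248. The cup is at (352,325), outside the path. I'll check the grip position and then grasp.

Run:
```python
from h import *
from plant import arm, readout, snapshot
s=load("w1")
A=atz(s,280.5,175,.058);B=atz(s,280.5,248,.058);c=(A+B)/2;print(A,B,c,np.linalg.norm(A-B))
C=atz(s,281,10,.05);D=atz(s,280.5,245,.05); yaw=np.arctan2(*(D-C)[[1,0]]);print("yaw",yaw)
e=np.array([np.cos(.72),np.sin(.72)]); 
g=c[:2]
o=down(.72+np.pi)
arm.grip(.75)
arm.goto([*g,.09],o)
hit=arm.servo_line([*g,.036],max_speed=.08,stop_force=8); print(hit,readout.get_tcp_pos())
arm.grip(0,30); print(readout.get_finger_gap(),readout.get_wrist_force(),readout.get_t())
s=snapshot("wrist"); cv2.imwrite("pics/w2.png",s["frame"][:,:,::-1])
s=snapshot("scene"); cv2.imwrite("pics/s2.png",s["frame"][:,:,::-1])
```

```text
[ 0.46008946 -0.37188415  0.058     ] [ 0.50511852 -0.33229095  0.058     ] [ 0.48260399 -0.35208755  0.058     ] 0.05996030001056018
yaw 0.719257048434884
False [ 0.48304483 -0.35233398  0.03642685]
0.32022738779191395 [-0.94780392 -0.08978523  0.66939385] 4.0417
```

View pics/w2.png

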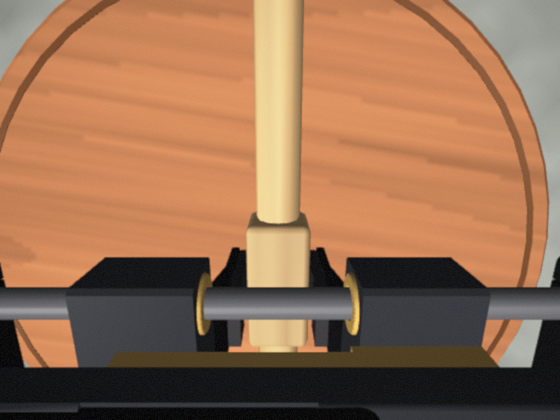

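View pics/s2.png

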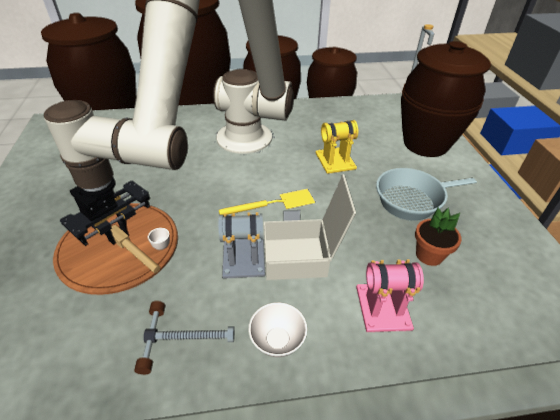

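The gap is 27.9 mm, so the dowel's grip is held squarely. I'll lift it and bring it to the near mouth.

Run:
```python
from h import *
from plant import arm, readout, snapshot
o=down(.72+np.pi)
p=readout.get_tcp_pos()
arm.servo_line([p[0],p[1],.16],max_speed=.12)
u=np.array([np.cos(YAW),np.sin(YAW)]); c=np.array([.565,-.0435])
pre=c-u*.232
arm.goto([*pre,.16],down(YAW+np.pi))
arm.servo_line([*pre,.107],max_speed=.1)
print(readout.get_t(),readout.get_tcp_pos(),readout.get_finger_gap())
for n in("wrist","scene","top"):
    s=snapshot(n); cv2.imwrite(f"pics/{n[0]}3.png",s["frame"][:,:,::-1]); pickle.dump(s,open(f"{n[0]}3.pkl","wb"))
    if n=="scene": crop(s,120,180,280,285,5,"pics/s3c.png")
    if n=="top": crop(s,290,150,420,230,6,"pics/t3c.png")
```

```text
6.6667 [ 0.55190852 -0.27565966  0.10747338] 0.32328704987486584
```

View pics/w3.png

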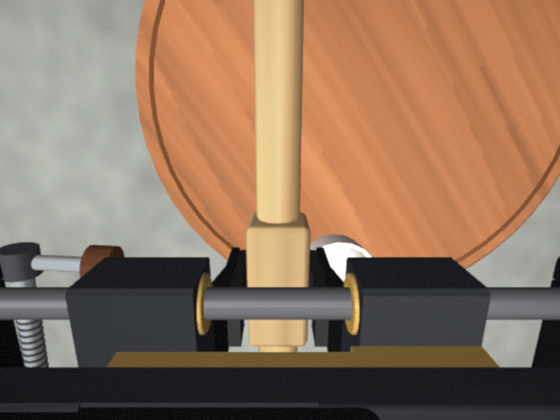

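View pics/s3c.png

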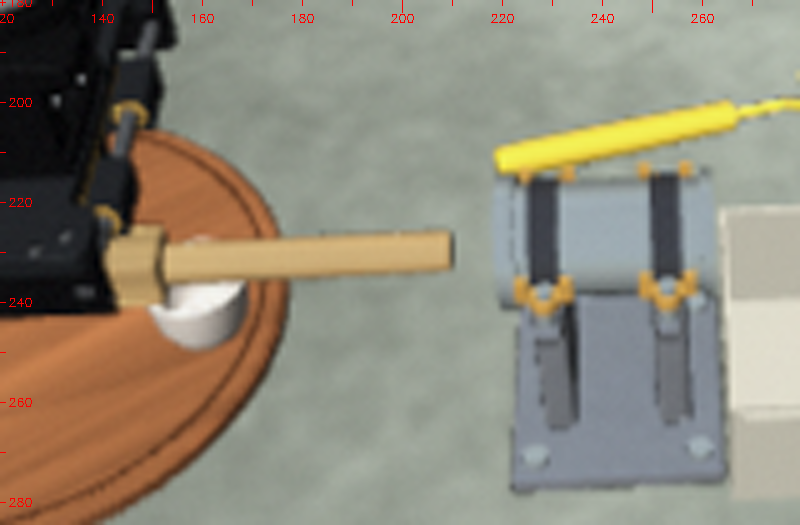

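View pics/t3c.png

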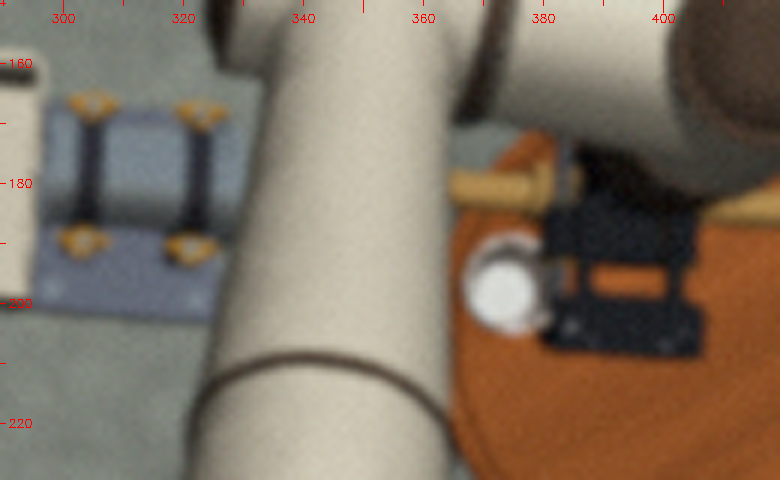

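Run:
```python
from h import *
u=np.array([np.cos(YAW),np.sin(YAW),0]);t=load("t3");s=load("s3")
m=np.array([.552,-.2757,.1155])
for L in (.16,.05,-.06):print(L,proj(t,m+u*L).round(1),proj(s,m+u*L).round(1))
for x in(.565,.5612):
  c=np.array([x,-.0435,.115])
  for L in (-.05,.05):
    print(x,L,"top axis",proj(t,c+u*L).round(1),"scene axis",proj(s,c+u*L).round(1),"scene top/bottom",proj(s,c+u*L+[0,0,.032]).round(1),proj(s,c+u*L-[0,0,.032]).round(1))
```

```text
0.16 [[336.2 179.3]] [[209.4 229.3]]
0.05 [[371.4 181.5]] [[161.2 231.7]]
-0.06 [[406.6 183.7]] [[112.2 234.2]]
0.565 -0.05 top axis [[329. 179.]] scene axis [[219.2 228.9]] scene top/bottom [[217.9 219.1]] [[220.5 238.2]]
0.565 0.05 top axis [[297.2 177. ]] scene axis [[262.2 226.7]] scene top/bottom [[262. 217.]] [[262.5 236. ]]
0.5612 -0.05 top axis [[329.  180.2]] scene axis [[219.2 227.7]] scene top/bottom [[217.9 217.9]] [[220.5 237. ]]
0.5612 0.05 top axis [[297.2 178.1]] scene axis [[262.  225.5]] scene top/bottom [[261.8 215.8]] [[262.3 234.8]]
```

Run:
```python
from h import *
from plant import arm, readout, snapshot
u=np.array([np.cos(YAW),np.sin(YAW)]); c=np.array([.561,-.0435])
p=c-u*.232; arm.servo_line([*p,.1065],max_speed=.08)
f0=readout.get_wrist_force()
p=c-u*.20; print(arm.servo_line([*p,.1065],max_speed=.06,stop_force=4), readout.get_tcp_pos())
s=snapshot("scene"); crop(s,120,180,280,285,5,"pics/s4c.png")
p=c-u*.13; print(arm.servo_line([*p,.1065],max_speed=.05,stop_force=20), readout.get_tcp_pos(),readout.get_wrist_force()-f0,readout.get_t(),readout.get_finger_gap())
s=snapshot("scene"); crop(s,120,180,280,285,5,"pics/s5c.png")
s=snapshot("wrist"); cv2.imwrite("pics/w5.png",s["frame"][:,:,::-1])
```

```text
False [ 0.54966521 -0.24292588  0.10659915]
False [ 0.55392156 -0.17385872  0.10694523] [-0.28018375 -4.37269111 -1.03627784] 9.35 0.31788632032286274
```

View pics/s5c.png

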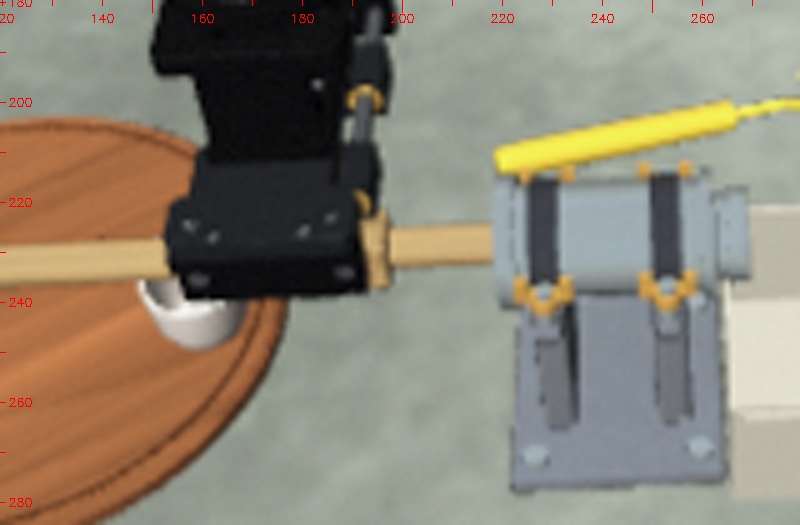

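View pics/w5.png

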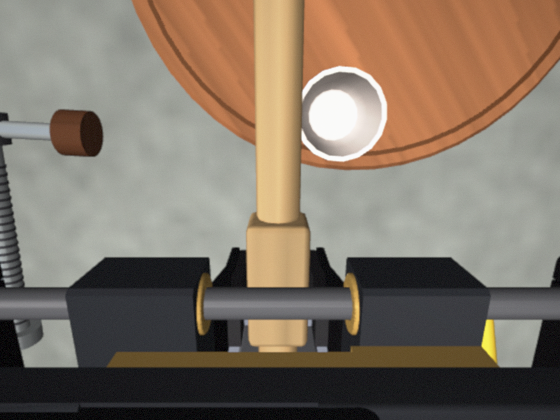

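Run:
```python
from h import *
from plant import arm, readout, snapshot
u=np.array([np.cos(YAW),np.sin(YAW)]); c=np.array([.561,-.0435])
p=c-u*.086; print(arm.servo_line([*p,.1065],max_speed=.05,stop_force=18), readout.get_tcp_pos(),readout.get_wrist_force(),readout.get_t(),readout.get_finger_gap())
arm.wait(.3)
s=snapshot("scene"); crop(s,170,170,340,290,4.7,"pics/s6c.png")
s=snapshot("top"); crop(s,225,140,335,215,7,"pics/t6c.png")
print(readout.get_wrist_force())
```

```text
False [ 0.55606317 -0.12941394  0.10648807] [-0.43160777  0.40996702 -1.34492106] 10.4833 0.3145354838816286
[ 0.31846074 -0.74153269 -0.88534749]
```

View pics/s6c.png

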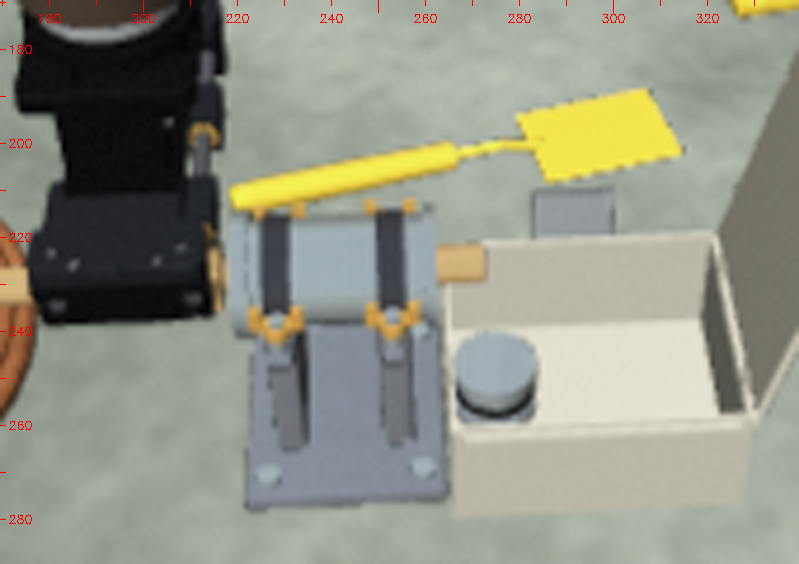

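View pics/t6c.png

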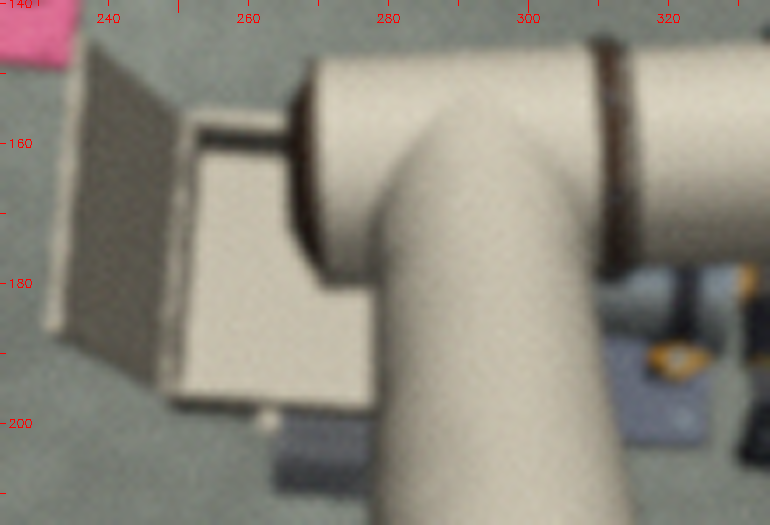

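The plate is in the bin at scene (275,250) and the dowel's end shows at the far mouth. I'll withdraw the dowel and lay it back in its original pose, since the cup hadn't moved in the last top view.

Run:
```python
from h import *
from plant import arm, readout, snapshot
u=np.array([np.cos(YAW),np.sin(YAW)]); c=np.array([.561,-.0435])
p=c-u*.24; print(arm.servo_line([*p,.1065],max_speed=.12,stop_force=15))
arm.servo_line([*p,.16],max_speed=.12)
arm.goto([.483,-.3523,.13],down(.72+np.pi))
print(readout.get_t())
s=snapshot("scene"); crop(s,40,150,240,300,4,"pics/s7c.png")
s=snapshot("wrist"); cv2.imwrite("pics/w7.png",s["frame"][:,:,::-1])
```

```text
False
13.5833
```

View pics/s7c.png

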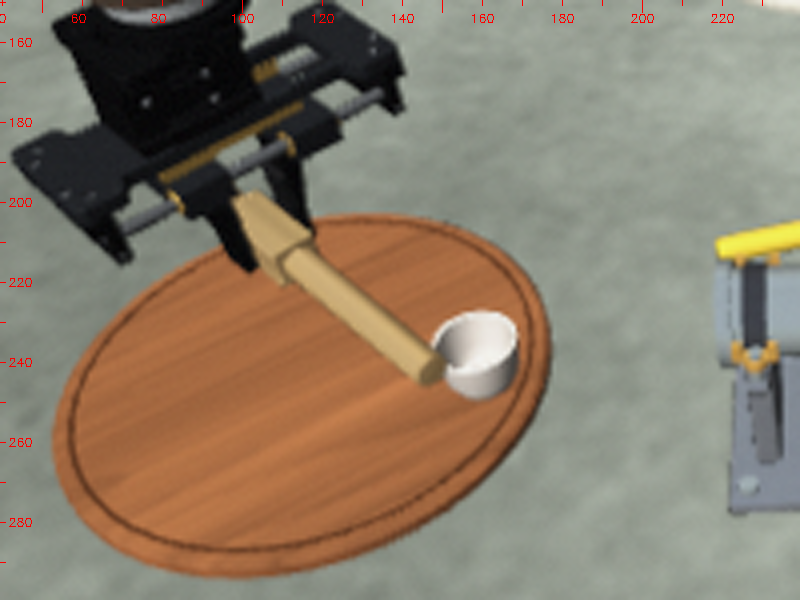

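View pics/w7.png

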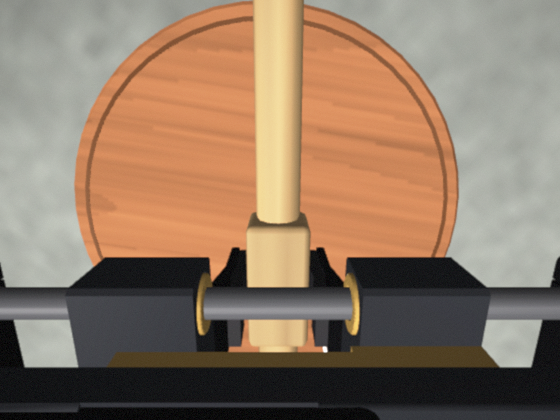

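Run:
```python
from h import *
from plant import arm, readout, snapshot
print(arm.servo_line([.483,-.3523,.0372],max_speed=.08,stop_force=6),readout.get_tcp_pos(),readout.get_wrist_force())
arm.grip(.55); arm.wait(.2)
arm.servo_line([.483,-.3523,.14],max_speed=.12); 
arm.goto([.45,-.1,.25],down(YAW+np.pi)); print(readout.get_t())
s=snapshot("scene"); crop(s,40,170,240,310,4,"pics/s8c.png")
s=snapshot("top"); crop(s,340,140,470,260,5,"pics/t8c.png"); pickle.dump(s,open("t8.pkl","wb"))
```

```text
False [ 0.48344115 -0.35252619  0.03781804] [-0.17254106  0.14388729 -1.75896381]
17.95
```

View pics/s8c.png

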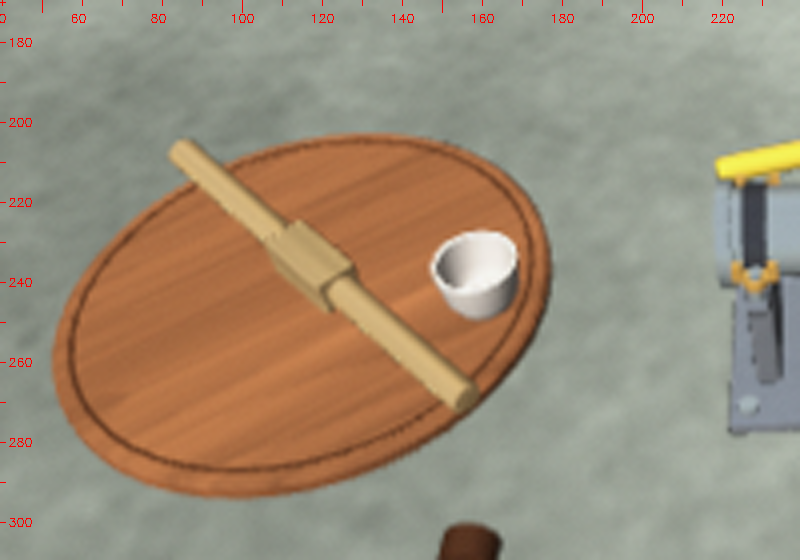

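View pics/t8c.png

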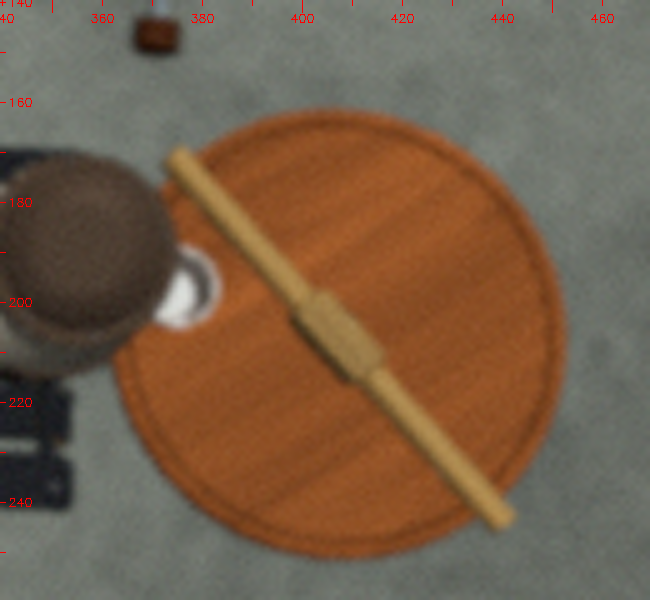

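The dowel and cup are back in their original places, with the dowel grip at top (407,208) and the tray not turned. Now the lid.

Run:
```python
from h import *
from fit import W,p
from plant import arm, readout, snapshot
o=down(YAW+np.pi)
B=lambda x,y,z: W(p,[[x,y,z]])[0]
arm.grip(0)
arm.servo_line([.45,-.1,.31],max_speed=.2)
arm.goto(B(.17,0,.31),o)
arm.servo_line(B(.17,0,.17),max_speed=.15,stop_force=8)
print(readout.get_t(),readout.get_tcp_pos())
s=snapshot("scene"); crop(s,200,100,400,290,4,"pics/s9c.png")
print(arm.servo_line(B(.0,0,.172),max_speed=.08,stop_force=15),readout.get_tcp_pos(),readout.get_t())
arm.wait(.5)
s=snapshot("scene"); crop(s,200,140,400,290,4,"pics/s10c.png")
```

```text
22.0333 [0.58690597 0.25463693 0.17126066]
False [0.57647598 0.08503054 0.17198921] 24.3583
```

View pics/s9c.png

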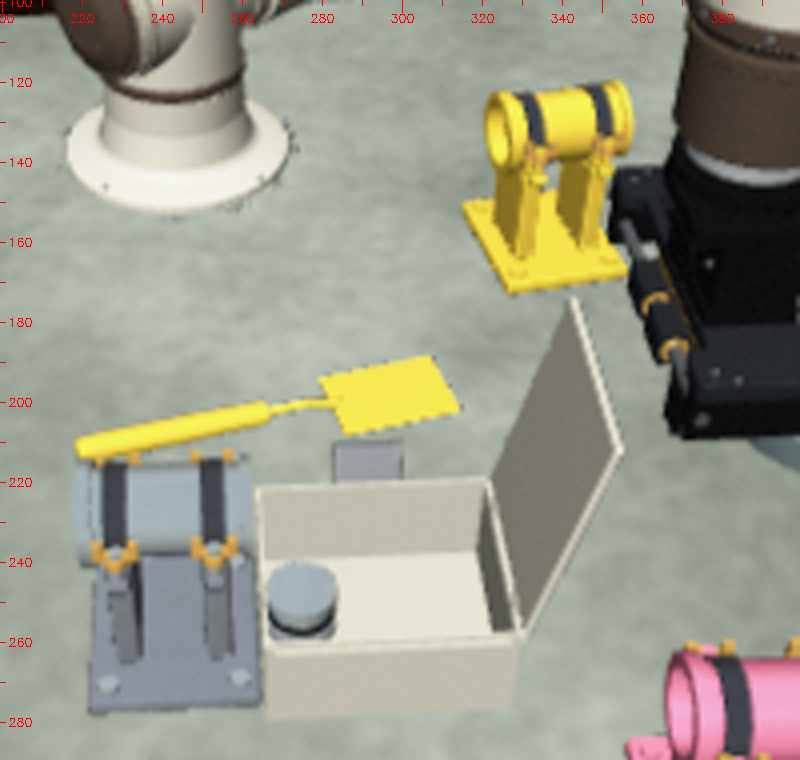

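View pics/s10c.png

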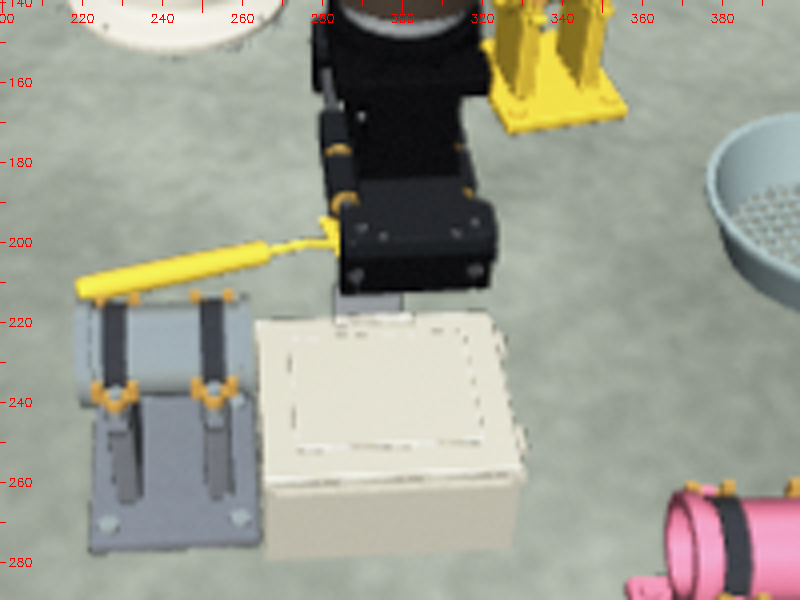

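The lid is down flush on the bin, with its front edge at row 258–262. Now the latch.

Run:
```python
from h import *
from fit import W,p
from plant import arm, readout, snapshot
o=down(YAW+np.pi)
B=lambda x,y,z: W(p,[[x,y,z]])[0]
arm.servo_line(B(0.005,.165,.17),max_speed=.15)
arm.servo_line(B(0.005,.165,.062),max_speed=.12,stop_force=8)
hit=arm.servo_line(B(0.005,.07,.062),max_speed=.06,stop_force=8)
q=readout.get_tcp_pos(); d=q[:2]-p[:2]; print(hit,q,"bin y",-np.sin(p[2])*d[0]+np.cos(p[2])*d[1],readout.get_wrist_force(),readout.get_t())
s=snapshot("scene"); crop(s,240,170,360,290,5,"pics/s11c.png")
arm.wait(.3)
arm.servo_line(B(0.005,.165,.07),max_speed=.12)
arm.servo_line(B(0.005,.165,.25),max_speed=.2)
arm.goto([.4,-.02,.3],o)
s=snapshot("scene"); crop(s,200,170,360,290,5,"pics/s12c.png");cv2.imwrite("pics/s12.png",s["frame"][:,:,::-1])
s=snapshot("top"); crop(s,225,140,335,215,7,"pics/t12c.png")
cv2.imwrite("pics/t12.png",s["frame"][:,:,::-1])
print(readout.get_t())
```

```text
True [0.49106501 0.09382533 0.06110199] bin y 0.08575388651396308 [-1.35852155  0.18021855  1.08607261] 28.425
31.3167
```

View pics/s11c.png

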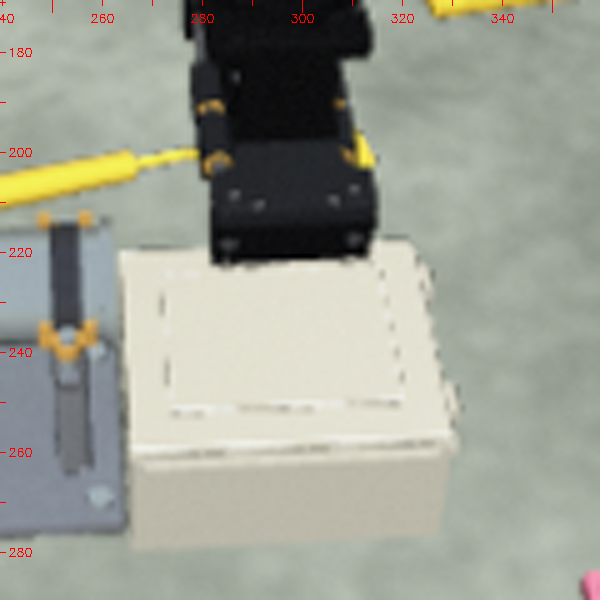

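View pics/s12c.png

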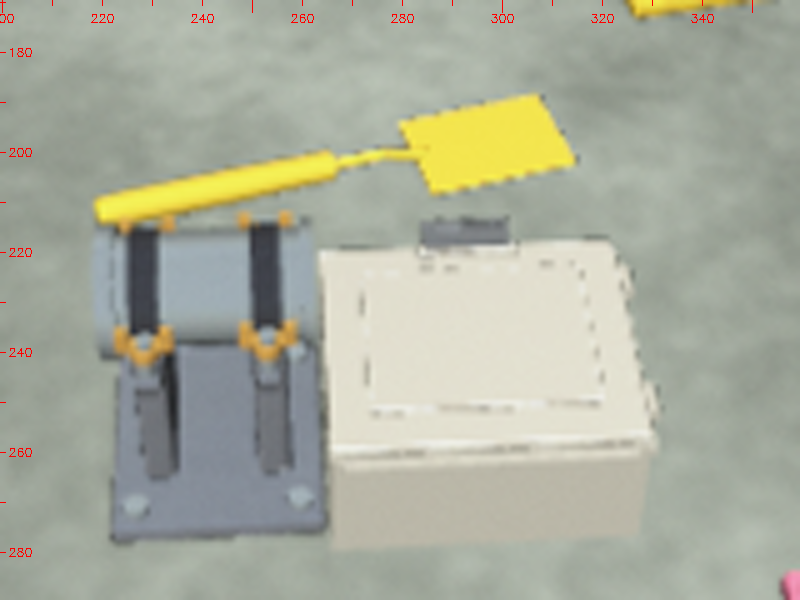

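View pics/t12c.png

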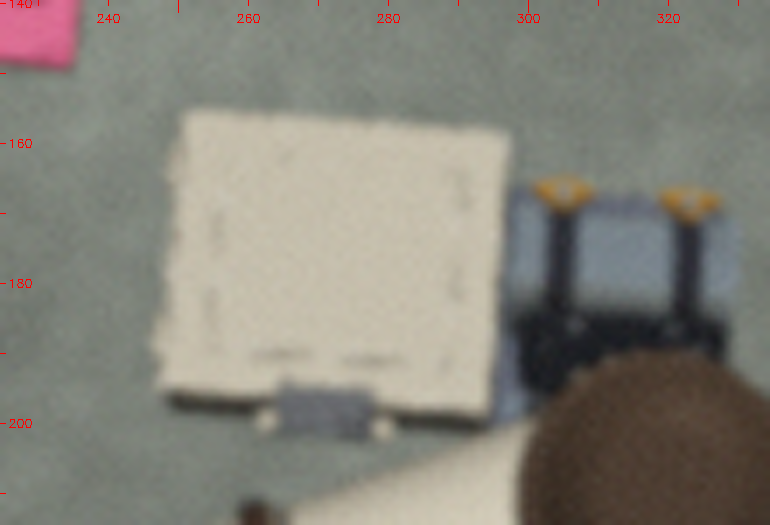

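Run:
```python
from h import *
from fit import W,p
t=load("top0"); s=load("scene0")
for th in (0,.1,.2,.3):
  q=W(p,[[0,.07+.05*np.sin(th),.03+.05*np.cos(th)],[0,.07,.03],[-.0,.065,.07]])
  print(th,proj(t,q).round(1).tolist(),proj(s,q).round(1).tolist())
```

```text
0 [[271.0, 197.7], [271.3, 199.8], [271.2, 196.6]] [[292.1, 216.1], [291.4, 229.7], [292.2, 220.3]]
0.1 [[270.9, 199.2], [271.3, 199.8], [271.2, 196.6]] [[291.9, 214.8], [291.4, 229.7], [292.2, 220.3]]
0.2 [[270.8, 200.8], [271.3, 199.8], [271.2, 196.6]] [[291.7, 213.7], [291.4, 229.7], [292.2, 220.3]]
0.3 [[270.7, 202.4], [271.3, 199.8], [271.2, 196.6]] [[291.4, 212.7], [291.4, 229.7], [292.2, 220.3]]
```

View pics/s12.png

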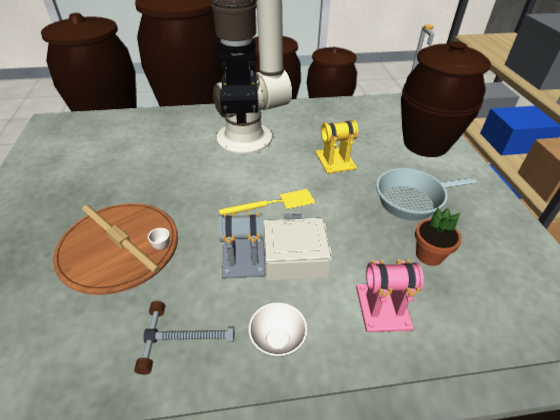

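View pics/t12.png

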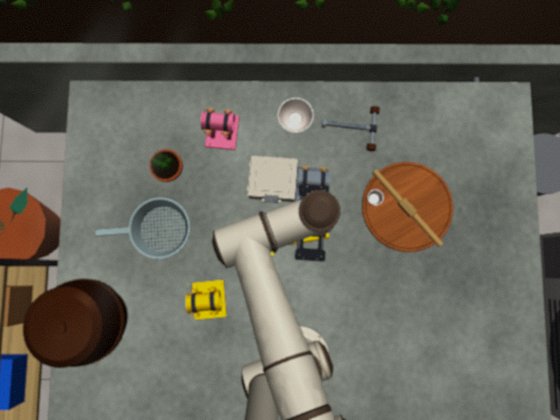

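The top and scene views leave the latch angle ambiguous, somewhere between 0 and 0.2. There is time in hand, so I'll push once more at higher force to make sure it has reached its stop.

Run:
```python
from h import *
from fit import W,p
from plant import arm, readout, snapshot
o=down(YAW+np.pi)
B=lambda x,y,z: W(p,[[x,y,z]])[0]
arm.goto(B(-.003,.14,.25),o)
arm.servo_line(B(-.003,.14,.066),max_speed=.15,stop_force=8)
for f in (5,10,10):
    hit=arm.servo_line(B(-.003,.06,.066),max_speed=.03,stop_force=f)
    q=readout.get_tcp_pos(); d=q[:2]-p[:2]; print(hit,"bin y",-np.sin(p[2])*d[0]+np.cos(p[2])*d[1],readout.get_wrist_force(),readout.get_t())
arm.wait(.2); print(readout.get_wrist_force())
arm.servo_line(B(-.003,.14,.066),max_speed=.12)
s=snapshot("wrist"); cv2.imwrite("pics/w13.png",s["frame"][:,:,::-1])
arm.servo_line(B(-.003,.165,.2),max_speed=.2)
s=snapshot("wrist"); cv2.imwrite("pics/w14.png",s["frame"][:,:,::-1])
arm.goto([.38,-.1,.3],o)
s=snapshot("scene"); crop(s,260,190,340,250,8,"pics/s13c.png")
s=snapshot("top"); crop(s,240,150,340,215,7,"pics/t13c.png")
print(readout.get_t())
```

```text
True bin y 0.08587748157861373 [-0.47117272 -0.45744563  0.56755329] 34.9667
True bin y 0.08593496385035322 [-0.91759116 -0.7697104  -0.55330374] 35.3083
True bin y 0.08607842882078 [-0.27642656 -0.33727686  0.93827219] 35.65
[-0.15444939 -0.1204621   0.26806075]
38.3583
```

View pics/s13c.png

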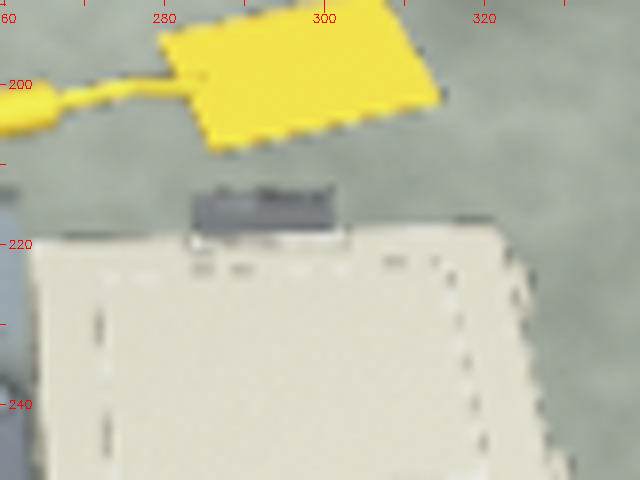

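View pics/t13c.png

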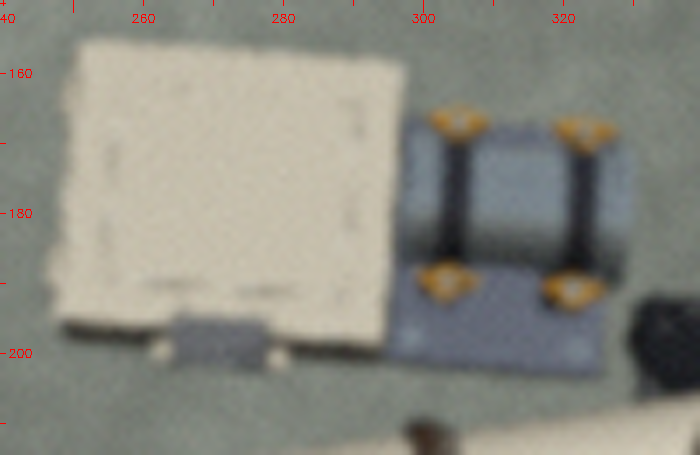

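View pics/w14.png

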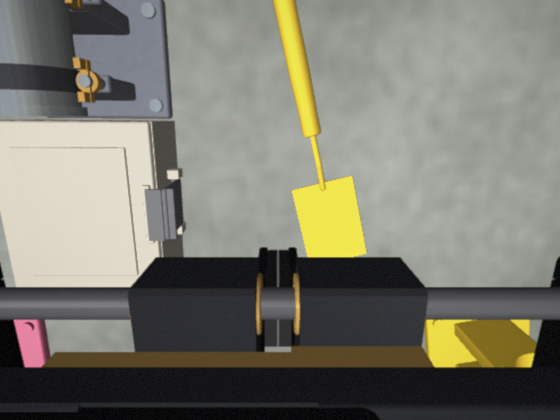

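The latch met a rigid stop at the same position on all three pushes (0.0859–0.0861 m), and its hook lies over the lid rim (wrist (163,212)). The dowel, cup and other objects have not moved and the arm is clear, so I'm handing in.

Run:
```python
from plant import workorder, readout
print(readout.get_t()); print(workorder.finish_job())
```

```text
38.3583
the job is handed in; nothing more can be done
None
```

The job was handed in at 38.4 s; no verdict was reported.

- **What I did:** I took the dowel off the revolving tray and pushed the plate through the grey press's barrel into the bin. I laid the dowel back in its original spot, then pushed the lid shut and swung the latch up against it.
- **Plate, lid, dowel and cup:** The pictures showed the plate lying in the bin, and afterwards the lid flush on the rim. The dowel was flat on the tray, which had not turned. The cup was upright, the other objects had not moved, and the arm was clear.
- **Latch:** The first pictures left its angle unclear, somewhere between 0 and 0.2 rad. I pushed it three more times and it met a rigid stop at the same place each time, within 0.2 mm. The wrist view then showed its hook over the lid's rim.
- **Disagreement:** The press position came out about 4 mm different depending on whether I took it from the bin or from the press itself. I used the press-based value, and the dowel went in without jamming.

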